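# Turn the timber-cart wheel to bring its valve to the top

## Robot

A 7-joint arm with a two-finger parallel gripper is mounted at the origin on the work surface. World frame = base frame: x ahead of the robot, y to its left, z up, the work surface at z = 0. Lengths are in m, angles in rad, forces in N, time in s.
With the tool pointing down it reaches from about 0.4 to 0.875 m from the base axis. Payload 19.3 kg.
Tool frame: the origin (TCP) lies midway between the tips of the shut fingers; the grasp point (between the pads) lies 19 mm behind it; z points along the fingers, y is the line along which they close (so a half turn about z gives the same grasp; the last joint's range is limited). The gripper opens to 85 mm and grips with 20 to 120 N. Pads are 22 mm wide; open, the fingers measure 114 mm over their backs; the gripper's body (76 mm by 85 mm) begins 54 mm behind the grasp point. The pads swing forward as they close: fully open they stand 13 mm farther back than shut.
Start: joints at [-0.07, 0.521, -0.036, 1.599, 0.021, 1.021, -0.113], TCP at [0.625, -0, 0.197] pointing down, gripper open.
Joint ranges: [-2.91, 2.91], [-0.3, 2.13], [-1.5, 1.42], [0.17, 2.43], [-1.26, 4.41], [0.16, 1.93], [-2.52, 2.52]. Speed limits (rad/s): [1.89, 1.89, 2.39, 2.39, 3.01, 3.01, 3.01].

## Interface

Orientations are given as [roll, pitch, yaw] about the fixed x, y, z axes, in that order (R = Rz(yaw) Ry(pitch) Rx(roll)).
In Python, from workcell import bot gives the robot as it stands.
- The arm moves only by the tool move_arm, never from a script. Its argument "moves" is a list that holds one entry, the list of rows, each a list of 7 numbers: the opening, from 0 (shut) to 1 (fully open), then the shift along the tool's x, y, z in units of 1000 mm (1.0 is 1000 mm), then the turn, a rotation vector about the tool's x, y, z in units of 2 pi rad (1.0 is 2 pi rad). A call has 1 to 5 rows; each row is the pose to reach, as a shift and turn from the pose commanded when the call began, along the tool's axes at that moment, turning the shorter way round; what a row does not reach only later rows make up. A row lasts 1/10 s, in which the tool goes at most 50 mm and 8.59 degrees, less where a joint would pass 70% of its speed; a pose out of reach is approached as far as the arm can. A call with a number of a shift or a turn outside -1 to 1 is refused whole. A call with a gripper value outside its range is refused whole. The fingers move at their own pace and stop on an object; "force" is the grip in N (left out, the last holds). Time passes only in rows, so rows that repeat a pose let the fingers close. It gives the time, the measured TCP pose, the force, the opening and the grip force at its end, in the units of the state.
- bot.observe(): the state, without advancing time (a new reading comes with each control period).
- bot.grab_frame(name): name is "scene" or "side" or "wrist"; returns the picture (420x560x3 uint8, red, green, blue); there is no depth.
- bot.camera_params(name): a dict with "vertical_fov" (degrees; the focal length in pixels is half the picture's height over the tangent of half this angle, whatever the lens; pixels are square), "cx", "cy" (the principal point, pixels), "R" (3x3) and "t" (3): a world point X has camera coordinates R X + t. Camera axes: x right, y down, z forward; pixel columns grow to the right and rows downward; lengths in m; the calibration is good to about 2 mm. A picture is of the moment at which its call begins: read the wrist's pose just before it. camera_params takes no time and is no camera call; for the wrist camera it gives the pose at the moment of the call.
- bot.job_done(): hands the job in; it is judged then, once.
The state is a dict: "clock": time; "qpos": joint angles; "qd": joint speeds; "joint_efforts": joint torques, N m; "position": TCP position; "tool_rot": TCP orientation; "force": force on the tool from outside, world axes, zero at the start; "moment": the same for the moment, N m; "grip_width": finger opening in m; "finger_force": force on a finger pad.
Only numpy, scipy, OpenCV 4.12 (cv2) and the standard library are available. Lean on these libraries where they do the work, as an engineer would, in place of code of your own. Each camera call takes 0.05 s, during which the arm holds its last target. There are 200 camera calls.

## Task

The wheel of the workshop's timber cart leans back on its bench stand, waiting for air. Push it round by its spokes, one spoke after another, until its red-capped valve is at the very top of the wheel, with the stem in line straight up from the axle, and leave the wheel at rest there. Push on the spokes only, keeping off the tyre and the valve, and leave the glue bottle, chisel and tin where they are.

Things in the scene. Friction and masses are not known exactly. Their poses are not given: they have to be found in the camera images.
- wheel (a joint): Wheel angle on its axle, rad; 0 or any whole turn = valve at the very top. Grows as the wheel turns anticlockwise seen from its front: at pi/2 the valve is on the stand's +y side. Turns past whole turns both ways. Stiff bearing: about 0.22 N m (3.5 N at 65 mm from the axle), it stays where left. Starts anywhere from 1.75 to 4.53
- stand: Grey stand fixed to the bench behind and below the wheel, all within x = 30 to 200 mm, y = -120 to 120 mm, z under 140 mm. Origin at bench level below the wheel's centre; z up; y level, in the wheel's plane. The wheel's front looks to the stand's -x (roughly the robot's left, or left and ahead) and, leaning back 0.70 rad (40 degrees) from upright, upwards
- wheel_axle (a point): Centre of the wheel, on the axle in the tyre's mid-plane, 165 mm above the bench. Axes turn with the wheel: z from axle to valve, x along the axle, away from the front and 40 degrees down. Dark steel hub of radius 22 mm, its front 64 mm before the mid-plane; aluminium rim, radius 108 to 120 mm
- valve_cap (a point): Centre of the red valve cap (15 mm thick, 16 mm long), 87 mm from the axle in the tyre's mid-plane, half-way between two spokes; a short black stem joins it to the rim. z axis: from the axle towards the valve
- glue: Yellow glue bottle, 54 mm in diameter, 150 mm tall, standing; origin at the centre of its underside. Leave alone
- chisel: Chisel lying on the bench, 258 mm long, 26 mm thick; origin under the front end of its wooden handle, which runs 120 mm to its -x; blade to +x. Leave alone
- tin: Open steel tin, 70 mm in diameter, 80 mm tall, standing; origin at the centre of its underside. Leave alone
- spokes: Five blue round spokes 14 mm thick, at 36, 108, 180, 252, 324 degrees round from the valve, dished to the front: each runs straight from radius 18 mm (48 mm before the tyre's mid-plane) to radius 113 mm (10 mm before it); at radius 60 mm its centre is 31 mm before it. Gaps between are open right through. Origin and axes as point wheel_axle
- tyre: Black rubber tyre, 320 mm outer and 240 mm inner diameter, 40 mm thick (20 mm either side of its mid-plane). Origin at the wheel's centre, axes as point wheel_axle. Do not push on it
- valve: The valve (black stem, red cap), from 79 to 111 mm from the axle along its z; origin at the wheel's centre, axes as point wheel_axle. Do not push on it

How it is judged:
At the end, for the whole second after the job is handed in: The valve is at the top of the wheel within 0.12 rad (7 degrees: the cap 10.5 mm to either side of the stand's middle plane, above the axle), the wheel is at rest, and the bottle, chisel and tin are within 20 mm of where they stood (y of valve_cap in the frame of stand between -0.0105 and 0.0105 m and height (world z) of valve_cap above 0.2 m and velocity of joint wheel between -0.05 and 0.05 rad/s and distance of each of glue, chisel, tin from where it was at the start of the episode below 0.02 m); the robot touches nothing.
It fails at once if the tyre is pushed (more than 3 N) (contact force between any of the fingers, the arm and tyre above 3 N).
It fails at once if the valve is pushed (more than 3 N) (contact force between any of the fingers, the arm and valve above 3 N).
It fails at once if the bottle, chisel or tin is lifted, carried or shoved more than 20 mm (distance of any of glue, chisel, tin from where it was at the start of the episode above 0.02 m).
It also fails if it takes over 64 s, if anything falls off the work surface, if the arm or the gripper's body presses on something with over 40 N, if the wrist force passes 120 N, or if a joint passes its speed limit or range.

## Working session

There is one attempt and no reset: what is moved stays moved. The work goes in short steps, Python scripts to look and compute and a tool call to move; the robot and the scene stay as the last step left them, time stands still between calls to the robot, and variables do not carry over. Pictures are saved under pics/ and viewed, at most 10 in all, crops included, and the job is handed in when it is done.

Besides the shell and the picture viewer there is one more tool, called as a command line: name --argument value ..., lists and objects as JSON in quotes. move_arm: Moves the arm, as the interface text tells. Shifts and turns lie within -1 to 1; 1 stands for 1000 mm of shift or 2 pi rad of turn. Its arguments: {"type":"object","properties":{"moves":{"type":"array"},"force":{"type":"number"}},"required":["moves"]}

```bash
mkdir -p pics; ls; python3 - <<'E'
from workcell import bot
import cv2,numpy as np
o=bot.observe();print({k:np.round(v,3).tolist() for k,v in o.items()})
for n in ("scene","side"):
    cv2.imwrite(f"pics/{n}0.png",bot.grab_frame(n)[:,:,::-1])
    p=bot.camera_params(n);print(n,p)
E
```

```text
pics
{'clock': 0.0, 'qpos': [-0.07, 0.522, -0.036, 1.6, 0.021, 1.021, -0.113], 'qd': [-0.002, -0.002, 0.0, 0.001, -0.0, 0.002, -0.0], 'joint_efforts': [-0.004, -92.711, 1.978, -36.993, 0.018, 0.008, -0.0], 'position': [0.625, -0.0, 0.196], 'tool_rot': [-3.14, 0.0, 1.571], 'force': [-0.581, -0.635, 0.422], 'moment': [0.002, 0.026, 0.041], 'finger_force': 0.0, 'grip_width': 0.086}
scene {'vertical_fov': 49.82368775851849, 'cx': 280.7830882828311, 'cy': 212.73884223681998, 'R': array([[ 0.77159798,  0.63608915,  0.00521059],
       [ 0.36953482, -0.44156099, -0.81759887],
       [-0.51776497,  0.63278313, -0.57576466]]), 't': array([-0.56412815, -0.02351013,  0.98395344])}
side {'vertical_fov': 45.345507453107885, 'cx': 276.1857218312656, 'cy': 211.8118514237448, 'R': array([[-0.91572012, -0.40128462, -0.02067181],
       [-0.24143854,  0.59062088, -0.76998338],
       [ 0.32119169, -0.7000983 , -0.63772899]]), 't': array([0.62904412, 0.17986821, 0.89293166])}
```

View pics/scene0.png

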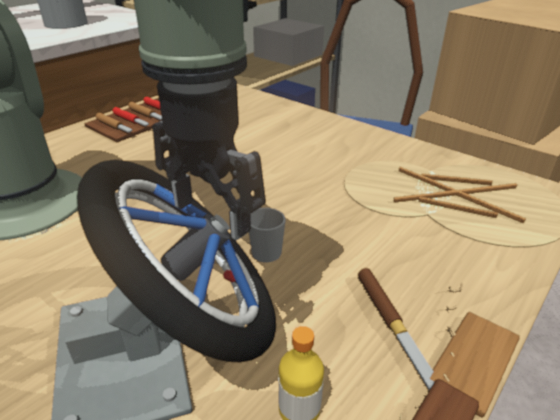

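View pics/side0.png

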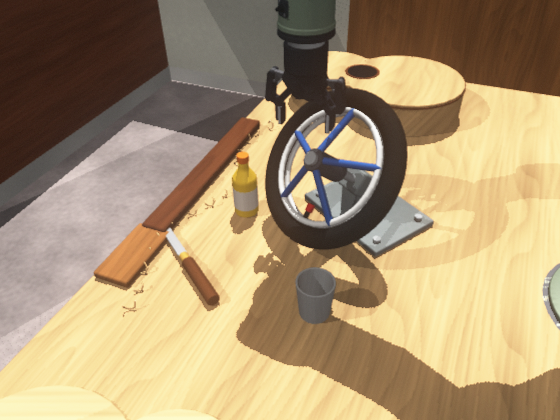

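The wheel's front faces the side camera, with its hub at about (313,158). The cap is lower left, at about (309,208) in the side view and (231,277) in the scene view. The tin stands in front of the wheel, and the bottle is to its left at the back. I'll fit the stand pose and wheel angle next.

```bash
cat > h.py <<'E'
import numpy as np,cv2
from workcell import bot
L=0.70
def proj(n,X,P=None):
    p=P or bot.camera_params(n); f=210/np.tan(np.radians(p["vertical_fov"]/2))
    c=np.atleast_2d(X)@p["R"].T+p["t"]; return np.c_[f*c[:,0]/c[:,2]+p["cx"],f*c[:,1]/c[:,2]+p["cy"]]
def axes(psi):
    Rz=np.array([[np.cos(psi),-np.sin(psi),0],[np.sin(psi),np.cos(psi),0],[0,0,1]])
    return Rz@[np.cos(L),0,-np.sin(L)],Rz@[0,1,0],Rz@[np.sin(L),0,np.cos(L)]  # ax(away), y, up
def wp(q,r,phi,d):  # radius, angle from valve (acw), distance before mid-plane
    a,y,u=axes(q[2]);t=q[3]+phi
    return np.array([q[0],q[1],.165])+r*(np.cos(t)*u+np.sin(t)*y)-d*a
def spoke(q,k,r): return wp(q,r,np.radians(36+72*k),.048-(r-.018)*.4)
def capc(img):
    h=cv2.cvtColor(img,cv2.COLOR_RGB2HSV); m=((h[...,0]<6)|(h[...,0]>174))&(h[...,1]>190)&(h[...,2]>60)
    n,l,s,c=cv2.connectedComponentsWithStats(m.astype(np.uint8)); return [(s[i].tolist(),c[i].round(1).tolist()) for i in range(1,n) if s[i,4]>8]
def draw(n,img,q,name):
    im=cv2.resize(img[:,:,::-1].copy(),None,fx=1.4,fy=1.4)
    def pl(Xs,c): cv2.polylines(im,[np.round(proj(n,np.array(Xs))*1.4).astype(int)],False,c,1)
    T=np.linspace(0,2*np.pi,60)
    for r,d in ((.16,0),(.12,.02),(.108,0)): pl([wp(q,r,t,d) for t in T],(0,255,0))
    for k in range(5): pl([spoke(q,k,.018),spoke(q,k,.113)],(0,255,255))
    pl([wp(q,.079,0,0),wp(q,.111,0,0)],(255,0,255)); pl([wp(q,0,0,.064),wp(q,0,0,0)],(255,255,0))
    cv2.imwrite(name,im)
E
python3 - <<'E'
from h import *
from scipy.optimize import least_squares
s=cv2.imread("pics/scene0.png")[:,:,::-1];d=cv2.imread("pics/side0.png")[:,:,::-1]
print(capc(s),capc(d))
PS,PD=bot.camera_params("scene"),bot.camera_params("side")
print([(-p["R"].T@p["t"]).round(3) for p in (PS,PD)])
def res(q):
    a=np.r_[proj("side",[wp(q,0,0,.064),wp(q,.087,0,0)],PD)-[[313,159],[309,208]],proj("scene",[wp(q,.087,0,0)],PS)-[[231,277]]]
    e=np.array([[350,112],[378,167],[328,220],[283,192],[298,135]])
    b=proj("side",[spoke(q,k,.108) for k in range(5)],PD)
    b=b-e[[(np.argmin(((e-x)**2).sum(1))) for x in b]]
    return np.r_[a.ravel(),b.ravel()]
best=min((least_squares(res,[.6,0,p,t],loss="soft_l1") for p in (-2,-1.5,-1,-.5) for t in (1.9,2.6,3.3,4.2)),key=lambda r:r.cost)
print(best.x.round(4),best.cost,best.fun.round(1))
np.save("q.npy",best.x);q=best.x
draw("side",d,q,"pics/o_side.png");draw("scene",s,q,"pics/o_scene.png")
E
```

```text
[([144, 97, 15, 11, 68], [151.6, 102.5]), ([113, 108, 22, 13, 100], [123.2, 114.3])] []
[array([ 0.953, -0.274,  0.55 ]), array([0.333, 0.771, 0.721])]
[ 5.7320e-01 -2.1000e-03 -2.0686e+00  3.2401e+00] 11.586446805386576 [-3.  -0.9 -0.1 -0.8 -1.6 -0.5  1.1 -0.1 -2.8  1.6  0.6  1.7 -1.7 -2.1
  0.5  1.6]
```

View pics/o_side.png

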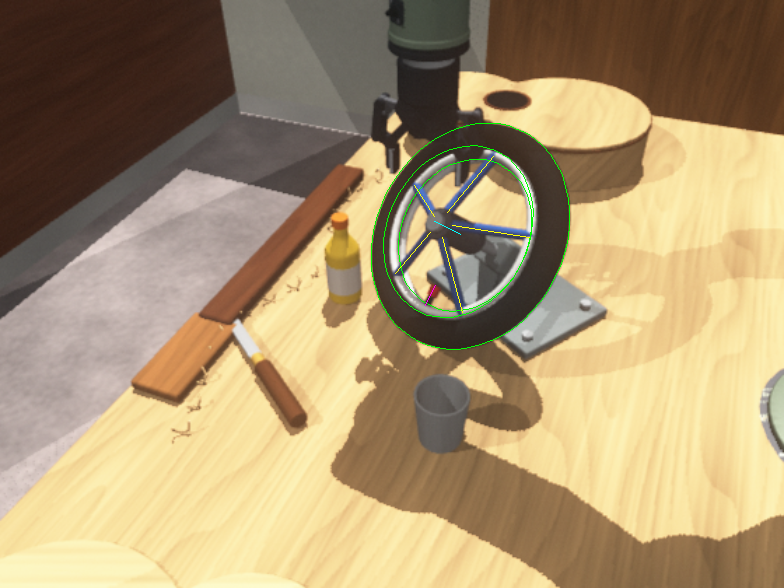

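The side overlay fits. The TCP seems very close to the wheel, so I'll check the scene overlay before moving.

```bash
python3 - <<'E'
from h import *
q=np.load("q.npy")
for n in("scene","side"):
  im=cv2.imread(f"pics/{n}0.png")[:,:,::-1];print(n,proj(n,[[.582,0,.21],[.668,0,.21],[.625,0,.197]]).round())
a,y,u=axes(q[2]);v=np.array([[.582,0,.21],[.668,0,.21]])-[q[0],q[1],.165]
print("n,y,u of fingers:",(v@np.c_[-a,y,u]).round(3))
E
```

```text
scene [[189. 229.]
 [239. 258.]
 [214. 251.]]
side [[325. 147.]
 [283. 138.]
 [304. 148.]]
n,y,u of fingers: [[0.034 0.007 0.031]
 [0.065 0.082 0.004]]
```

View pics/o_scene.png

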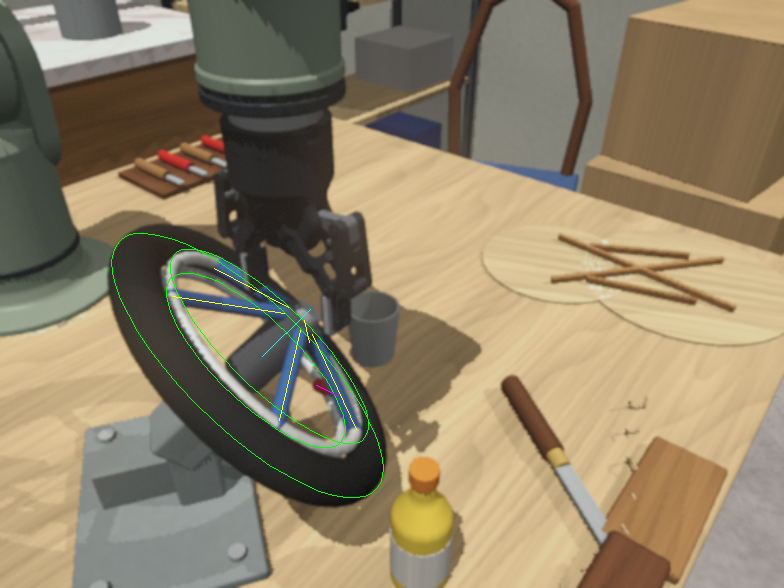

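```bash
python3 - <<'E'
from h import *
PS,PD=bot.camera_params("scene"),bot.camera_params("side")
def M(p):
    f=210/np.tan(np.radians(p["vertical_fov"]/2));return np.array([[f,0,p["cx"]],[0,f,p["cy"]],[0,0,1]])@np.c_[p["R"],p["t"]]
def tri(a,b):
    X=cv2.triangulatePoints(M(PS),M(PD),np.array(a,float),np.array(b,float)).ravel();X=X[:3]/X[3]
    return X.round(4),(proj("scene",X)-a).round(1),(proj("side",X)-b).round(1)
for k,a,b in (("fingR",(239,237),(281,123)),("cap",(231,277),(309,208)),("tin bot",(265,258),(316,319)),("tin top c",(267,219),(315,283)),("glue top",(303,331),(242,157))): print(k,*tri(a,b))
# crops for detail
s=cv2.imread("pics/scene0.png")[140:380,60:300];d=cv2.imread("pics/side0.png")[60:270,230:430]
cv2.imwrite("pics/crop.png",np.hstack([cv2.resize(s,(400,400)),cv2.resize(d,(400,420))[:400]]))
E
```

```text
fingR [ 6.712e-01 -5.000e-04  2.420e-01] [[0.6 0.2]] [[ 0.3 -0.1]]
cap [0.5925 0.0524 0.0974] [[-0.7 -0.2]] [[-0.4  0.1]]
tin bot [ 0.5144  0.2147 -0.0178] [[-0.3 -0.1]] [[-0.3  0.1]]
tin top c [0.5197 0.2149 0.0768] [[-0.8 -0.2]] [[-0.7  0.2]]
glue top [0.758  0.0058 0.1474] [[0.1 0. ]] [[ 0.1 -0. ]]
```

View pics/crop.png

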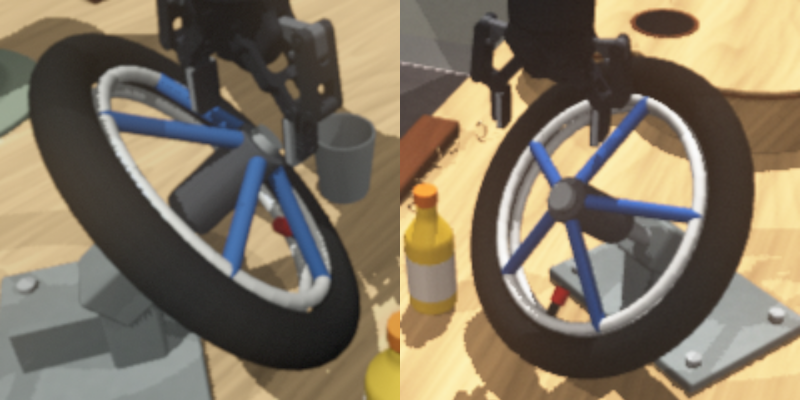

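```bash
cat > fit.py <<'E'
from h import *
from scipy.optimize import least_squares
PS,PD=bot.camera_params("scene"),bot.camera_params("side")
es=np.array([[123,207.8],[201,305],[255,305],[156,189]]);ed=np.array([[352.5,110],[380,167.5],[330,224],[282.5,195],[296.5,132.5]])
def res(q):
    a=np.r_[proj("side",[wp(q,0,0,.064),wp(q,.087,0,0)],PD)-[[313.5,159],[310,208.5]],proj("scene",[wp(q,0,0,.064),wp(q,.087,0,0)],PS)-[[218,227],[230.4,276.8]]]
    b=proj("side",[spoke(q,k,.110) for k in range(5)],PD);c=proj("scene",[spoke(q,k,.110) for k in range(5)],PS)
    b=[x-b[np.argmin(((b-x)**2).sum(1))] for x in ed];c=[x-c[np.argmin(((c-x)**2).sum(1))] for x in es]
    return np.r_[a,b,c].ravel()
best=min((least_squares(res,[.57,0,p,t],loss="soft_l1") for p in (-2.4,-2.1,-1.7,-1.2) for t in (2.2,2.6,2.9,3.2,3.5)),key=lambda r:r.cost)
print(best.x.round(4),best.cost,best.fun.round(1).reshape(-1,2).tolist())
np.save("q.npy",best.x)
E
python3 fit.py
```

```text
[ 5.7230e-01 -2.2000e-03 -2.0937e+00  3.2636e+00] 36.65374456179243 [[-3.5, -1.1], [-0.5, -1.1], [3.0, -6.0], [-1.5, -0.9], [1.1, -2.8], [3.7, -0.6], [0.3, 3.2], [-1.3, 0.4], [-0.2, -0.6], [-2.3, -4.4], [2.3, 5.9], [2.9, 0.8], [1.5, -2.0]]
```

move_arm --moves '[[[0,0,0,-0.05,0,0,0],[0,0,0,-0.1,0,0,0],[0,0,0,-0.1,0,0,0],[0,0,0,-0.1,0,0,0],[0,0,0,-0.1,0,0,0]]]' --force 40

```text
clock: 0.6
position: [0.6244, -0.0, 0.2956]
tool_rot: [-3.14, 0.0, 1.571]
force: [1.2, 0.2, -0.1]
grip_width: 0.0124
finger_force: 0.0
```

```bash
cat >> fit.py <<'E'
import h
def res2(p):
    h.L=p[4]; r=res(p[:4]); h.L=.7; return r
r=least_squares(res2,np.r_[best.x,.7],loss="soft_l1");print(r.x.round(3),r.cost,r.fun.round(1).reshape(-1,2).tolist())
def wp3(p,r,phi,d): # free z too
    X=wp(p[:4],r,phi,d);X=X.copy();X[2]+=p[5];return X
def res3(p):
    h.L=p[4];g=globals();o=g['wp'];oh=h.wp
    f=lambda q,r,phi,d:oh(q,r,phi,d)+np.array([0,0,p[5]])
    g['wp']=f;h.wp=f
    try:return res(p[:4])
    finally:g['wp']=o;h.wp=oh;h.L=.7
r=least_squares(res3,np.r_[best.x,.7,0],loss="soft_l1");print(r.x.round(3),r.cost,r.fun.round(1).reshape(-1,2).tolist())
for n in("scene","side"): cv2.imwrite(f"pics/{n}1.png",bot.grab_frame(n)[:,:,::-1])
X=bot.observe()["position"];print(X,proj("scene",X),proj("side",X))
a=cv2.imread("pics/scene1.png")[40:340,60:360];b=cv2.imread("pics/side1.png")[0:300,180:480]
cv2.imwrite("pics/crop1.png",np.hstack([cv2.resize(x,(400,400),interpolation=cv2.INTER_CUBIC) for x in(a,b)]))
E
python3 fit.py
```

```text
[ 5.7230e-01 -2.2000e-03 -2.0937e+00  3.2636e+00] 36.65374456179243 [[-3.5, -1.1], [-0.5, -1.1], [3.0, -6.0], [-1.5, -0.9], [1.1, -2.8], [3.7, -0.6], [0.3, 3.2], [-1.3, 0.4], [-0.2, -0.6], [-2.3, -4.4], [2.3, 5.9], [2.9, 0.8], [1.5, -2.0]]
[ 5.720e-01 -2.000e-03 -2.093e+00  3.263e+00  6.970e-01] 36.6261537097647 [[-3.6, -1.0], [-0.4, -1.1], [3.1, -6.0], [-1.6, -0.8], [1.2, -2.7], [3.7, -0.6], [0.3, 3.2], [-1.3, 0.4], [-0.1, -0.6], [-2.6, -4.1], [2.2, 6.0], [3.0, 0.7], [1.4, -2.0]]
[ 5.720e-01 -3.000e-03 -2.092e+00  3.267e+00  7.110e-01 -2.000e-03] 36.01973987749332 [[-3.3, -0.8], [-0.6, -0.7], [2.4, -5.0], [-1.3, -0.4], [0.9, -3.5], [3.5, -1.0], [0.3, 2.9], [-1.1, -0.1], [-0.2, -1.3], [-1.5, -6.7], [2.4, 4.3], [2.6, 0.4], [2.1, -3.4]]
[ 6.24448294e-01 -3.82538320e-05  2.95475939e-01] [[206.30600879 181.10179198]] [[304.58443442 101.60190859]]
```

View pics/crop1.png

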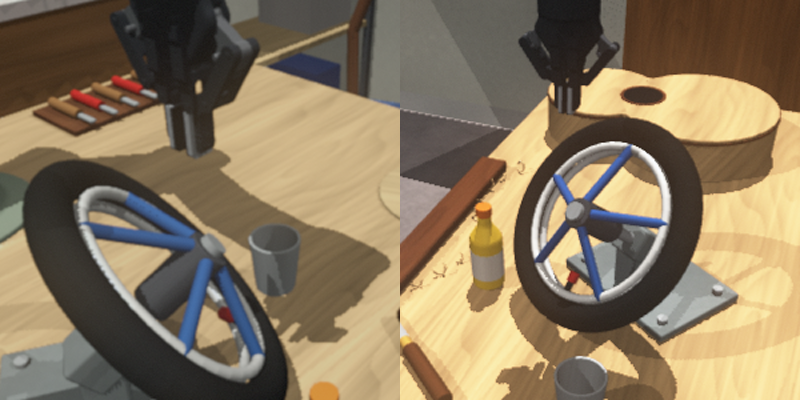

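The wheel looks 5 to 10% larger than predicted in both views. Most of the tip error can't be explained by scale alone. I'll let a focal scale per camera float and triangulate the shut tip.

move_arm --moves '[[[0,0,0,0,0,0,0],[0,0,0,0,0,0,0]]]'

```text
clock: 0.9
position: [0.6248, -0.0, 0.2962]
tool_rot: [-3.141, 0.0, 1.571]
force: [-0.3, -0.6, -0.5]
grip_width: -0.0
finger_force: 0.0
```

```bash
sed -i '/^import h/,$d' fit.py; cat > fit2.py <<'E'
import fit,h
from fit import *
oh=h.wp
def mk(p):
    f=lambda q,r,phi,d:oh(q,r,phi,d)+np.array([0,0,p[4]]);h.wp=f;fit.wp=f
def sc(P,s):
    P=dict(P);fv=np.radians(P["vertical_fov"]);P["vertical_fov"]=np.degrees(2*np.arctan(np.tan(fv/2)/s));return P
A,B=PS,PD
def r4(p):
    mk(p);fit.PS=sc(A,p[5]);fit.PD=sc(B,p[6]);return fit.res(p[:4])
for t in (2.9,3.1,3.26,3.4):
    r=least_squares(r4,np.r_[best.x[:3],t,0,1,1],loss="soft_l1");print(r.x.round(3),r.cost,r.fun.round(1).reshape(-1,2).tolist())
    r=least_squares(lambda p:r4(np.r_[p,1,1]),np.r_[best.x[:2],-2.09,t,0],loss="soft_l1");print(r.x.round(3),r.cost)
print(bot.observe()["position"],bot.observe()["grip_width"])
E
python3 fit2.py
```

```text
[ 5.7230e-01 -2.2000e-03 -2.0937e+00  3.2636e+00] 36.65374456179243 [[-3.5, -1.1], [-0.5, -1.1], [3.0, -6.0], [-1.5, -0.9], [1.1, -2.8], [3.7, -0.6], [0.3, 3.2], [-1.3, 0.4], [-0.2, -0.6], [-2.3, -4.4], [2.3, 5.9], [2.9, 0.8], [1.5, -2.0]]
[ 5.730e-01  3.000e-03 -2.109e+00  3.280e+00 -2.000e-03  1.037e+00
  1.046e+00] 24.06099102617138 [[-3.9, -1.5], [-0.3, 1.0], [4.7, -6.1], [-0.2, 0.1], [-0.6, -0.1], [0.8, -0.3], [-0.6, 0.6], [-0.4, -1.3], [0.2, 0.6], [-1.6, -4.1], [1.0, 3.0], [0.8, -1.5], [2.1, -0.0]]
[ 5.720e-01 -2.000e-03 -2.092e+00  3.263e+00 -1.000e-03] 36.18464728314623
[ 5.730e-01  3.000e-03 -2.109e+00  3.280e+00 -2.000e-03  1.037e+00
  1.046e+00] 24.060991026179238 [[-3.9, -1.5], [-0.3, 1.0], [4.7, -6.1], [-0.2, 0.1], [-0.6, -0.1], [0.8, -0.3], [-0.6, 0.6], [-0.4, -1.3], [0.2, 0.6], [-1.6, -4.1], [1.0, 3.0], [0.8, -1.5], [2.1, -0.0]]
[ 5.720e-01 -2.000e-03 -2.092e+00  3.263e+00 -1.000e-03] 36.184647283102564
[ 5.730e-01  3.000e-03 -2.109e+00  3.280e+00 -2.000e-03  1.037e+00
  1.046e+00] 24.060991026174403 [[-3.9, -1.5], [-0.3, 1.0], [4.7, -6.1], [-0.2, 0.1], [-0.6, -0.1], [0.8, -0.3], [-0.6, 0.6], [-0.4, -1.3], [0.2, 0.6], [-1.6, -4.1], [1.0, 3.0], [0.8, -1.5], [2.1, -0.0]]
[ 5.720e-01 -2.000e-03 -2.092e+00  3.263e+00 -1.000e-03] 36.184647283137025
[ 5.730e-01  3.000e-03 -2.109e+00  3.280e+00 -2.000e-03  1.037e+00
  1.046e+00] 24.06099102617121 [[-3.9, -1.5], [-0.3, 1.0], [4.7, -6.1], [-0.2, 0.1], [-0.6, -0.1], [0.8, -0.3], [-0.6, 0.6], [-0.4, -1.3], [0.2, 0.6], [-1.6, -4.1], [1.0, 3.0], [0.8, -1.5], [2.1, -0.0]]
[ 5.720e-01 -2.000e-03 -2.092e+00  3.263e+00 -1.000e-03] 36.184647283054574
[ 6.24849693e-01 -1.11184170e-05  2.96226596e-01] -4.565692647049197e-05
```

```bash
cat > plan.py <<'E'
from h import *
from scipy.spatial.transform import Rotation as Ro
q=np.array([.573,.001,-2.10,3.275])
def toolR(gam=0):  # tool z = a, tool y = stand y rotated by gam about a
    a,y,u=axes(q[2]); x=np.cross(y,a); R=np.c_[x,y,a]; return R@Ro.from_rotvec([0,0,gam]).as_matrix()
def now():
    o=bot.observe(); return np.array(o["position"]),Ro.from_euler("xyz",o["tool_rot"]).as_matrix(),o
def row(p,R=None,base=None):
    p0,R0=base or now()[:2]; R=R0 if R is None else R
    return np.r_[R0.T@(p-p0),Ro.from_matrix(R0.T@R).as_rotvec()/(2*np.pi)].round(4).tolist()
def at(r,phideg,d): return wp(q,r,np.radians(phideg)-q[3],d)
def where(p):
    a,y,u=axes(q[2]);v=np.array(p)-[q[0],q[1],.165];return dict(r=round(float(np.hypot(v@u,v@y)),4),phi=round(float(np.degrees(np.arctan2(v@y,v@u))),1),d=round(float(-v@a),4))
E
python3 -c "
from plan import *
t=at(.06,41.6,.14);print(t,row(t,toolR()),now()[2]['tool_rot'])"
```

```text
[0.64685189 0.04836902 0.28950733] [0.0484, 0.022, 0.0067, 0.0365, -0.1352, 0.0788] [-3.14068128e+00  6.66521135e-05  1.57079341e+00]
```

move_arm --moves '[[[0,0.05,0.02,-0.04,0.0365,-0.1352,0.0788],[0,0.05,0.02,-0.04,0.0365,-0.1352,0.0788],[0,0.05,0.02,-0.04,0.0365,-0.1352,0.0788],[0,0.05,0.02,-0.04,0.0365,-0.1352,0.0788],[0,0.05,0.02,-0.04,0.0365,-0.1352,0.0788]]]'

```text
clock: 1.4
position: [0.645, 0.0512, 0.3374]
tool_rot: [-3.087, 0.64, 1.213]
force: [-0.2, -1.2, 0.0]
grip_width: -0.0003
finger_force: 0.0
```

```bash
python3 -c "
from plan import *
p,R,o=now();print(o['qpos'].round(2) if hasattr(o['qpos'],'round') else o['qpos'],where(p),row(at(.06,41.6,.14),toolR()))"
```

```text
[-0.47  0.76  0.17  1.01  0.34  1.83 -0.69] {'r': 0.0886, 'phi': 24.6, 'd': 0.172} [0.027, 0.0049, 0.0394, 0.0101, -0.0361, 0.0209]
```

move_arm --moves '[[[0,0.027,0.005,0.04,0.01,-0.036,0.021],[0,0.027,0.005,0.04,0.01,-0.036,0.021],[0,0.027,0.005,0.04,0.01,-0.036,0.021]]]'

```text
clock: 1.7
position: [0.6463, 0.0487, 0.2829]
tool_rot: [-3.132, 0.876, 1.051]
force: [0.8, 1.0, -0.2]
grip_width: -0.0002
finger_force: 0.0
```

```bash
python3 -c "
from plan import *
p,R,o=now();print(np.round(o['qpos'],2),where(p),row(at(.06,41.6,.14),toolR()))
ims=[]
for n in('scene','side'):
  im=bot.grab_frame(n)[:,:,::-1].copy();cv2.circle(im,tuple(int(v) for v in proj(n,p)[0].round()),3,(0,255,0),-1);print(n,proj(n,p))
  ims.append(cv2.resize(im[20:380,100:460] if n=='side' else im[20:380,20:380],(400,400)))
cv2.imwrite('pics/pre.png',np.hstack(ims))"
```

```text
[-0.58  0.99  0.42  0.91  0.27  1.93 -0.73] {'r': 0.0558, 'phi': 44.5, 'd': 0.1358} [-0.0051, 0.0007, -0.0042, -0.0003, 0.0009, 0.001]
scene [[251.93848556 179.93745074]]
side [[282.90541877 118.06492187]]
```

View pics/pre.png

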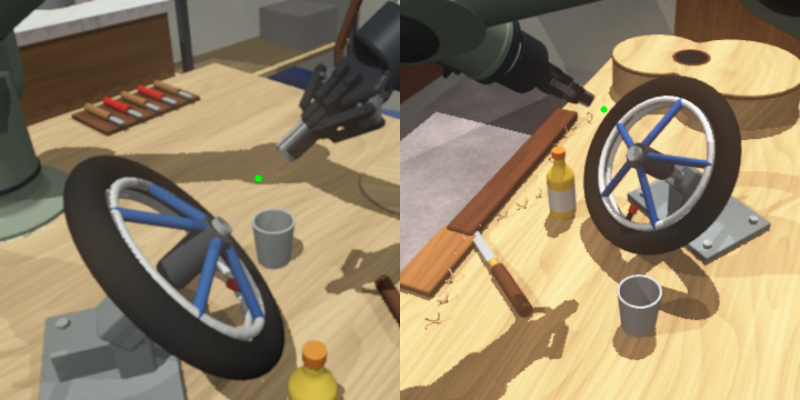

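```bash
cat >> plan.py <<'E'
def tri(a,b):
    def M(p):
        f=210/np.tan(np.radians(p["vertical_fov"]/2));return np.array([[f,0,p["cx"]],[0,f,p["cy"]],[0,0,1]])@np.c_[p["R"],p["t"]]
    X=cv2.triangulatePoints(M(bot.camera_params("scene")),M(bot.camera_params("side")),np.array(a,float),np.array(b,float)).ravel();return X[:3]/X[3]
def tilt(t): # tool tilted t rad from wheel axis toward vertical
    a,y,u=axes(q[2]); return Ro.from_rotvec(y*t).as_matrix()@toolR()
E
python3 -c "
from plan import *
p,R,o=now();X=tri((276.5,159.5),(271,111.8));print(X,R.T@(X-p),proj('scene',X),proj('side',X))
for t in(.2,-.2):print(tilt(t)[:,2])
"
```

```text
[0.65950119 0.07334031 0.30440638] [ 0.00465143 -0.00183975 -0.03328177] [[274.6020952 158.9790165]] [[269.98612226 112.10666176]]
[-0.31381737 -0.53657955 -0.78332691]
[-0.44304414 -0.75753749 -0.47942554]
```

```bash
cat >> plan.py <<'E'
T=.15; OFF=.031
def tipT(r,phi,d,t=None):
    R=tilt(T if t is None else t); return at(r,phi,d)+OFF*R[:,2],R
def show():
    p,R,o=now(); print(np.round(o['qpos'],2),"tip",where(p-OFF*R[:,2]),"tcp d",where(p)["d"],"t",o["clock"],"F",np.round(o["force"],1))
E
python3 -c "
from plan import *
show()
for d in (.09,.05,.018):print(d,row(*tipT(.055,42,d)))"
```

```text
[-0.58  0.98  0.42  0.91  0.27  1.93 -0.73] tip {'r': 0.0587, 'phi': 43.0, 'd': 0.1687} tcp d 0.1377 t 1.8 F [0.3 0.1 0.9]
0.09 [0.0065, -0.0032, 0.0783, -0.0, 0.0237, 0.0007]
0.05 [0.0065, -0.0032, 0.1183, -0.0, 0.0237, 0.0007]
0.018 [0.0065, -0.0032, 0.1503, -0.0, 0.0237, 0.0007]
```

move_arm --moves '[[[0,0.0065,-0.003,0.03,0,0.0237,0],[0,0.0065,-0.003,0.06,0,0.0237,0],[0,0.0065,-0.003,0.08,0,0.0237,0],[0,0.0065,-0.003,0.08,0,0.0237,0]]]'

```text
clock: 2.2
position: [0.6142, -0.0025, 0.232]
tool_rot: [-3.138, 0.717, 1.043]
force: [-0.1, -0.2, -0.5]
grip_width: 0.0001
finger_force: 0.0
```

```bash
python3 -c "
from plan import *
show()
print([row(*tipT(.055,42,d)) for d in (.05,.018)])
ims=[]
p,R,o=now();X=p-OFF*R[:,2]
for n in('scene','side'):
  im=bot.grab_frame(n)[:,:,::-1].copy()
  c=proj(n,X)[0];print(c)
  im=cv2.resize(im,None,fx=2,fy=2);
  for k in range(5): cv2.polylines(im,[np.round(proj(n,np.array([spoke(q,k,.018),spoke(q,k,.113)]))*2).astype(int)],False,(0,255,255),1)
  cv2.circle(im,tuple(int(v) for v in (c*2).round()),3,(0,255,0),-1)
  x0,y0=(160,180) if n=='scene' else (400,100)
  ims.append(im[y0:y0+500,x0:x0+400])
cv2.imwrite('pics/pre2.png',np.hstack(ims))"
```

```text
[-0.54  0.84  0.38  1.23  0.23  1.62 -0.78] tip {'r': 0.0582, 'phi': 40.0, 'd': 0.0874} tcp d 0.0568 t 2.2 F [-0.1 -0.2 -0.5]
[[-0.0022, -0.0004, 0.0375, -0.0004, -0.0007, 0.0002], [-0.0071, -0.0003, 0.0692, -0.0004, -0.0007, 0.0002]]
[219.09755028 205.65984571]
[301.23002855 125.10160472]
```

View pics/pre2.png

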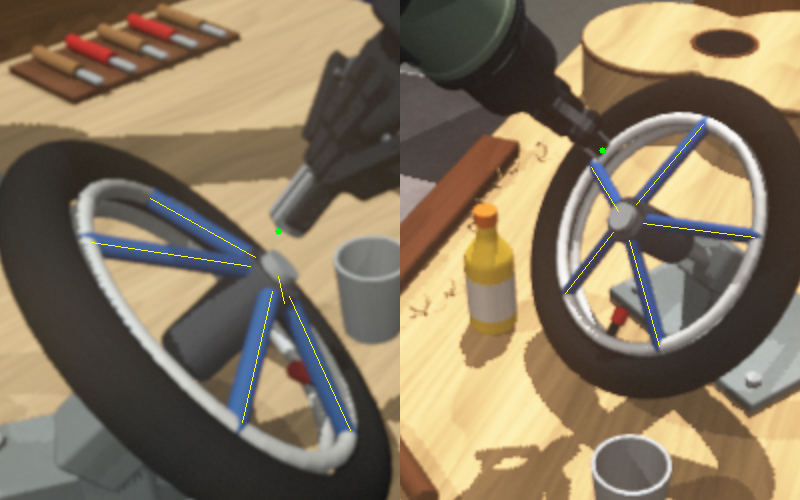

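The tip marker sits on the visible fingertip, and the spoke lines lie close to the blue spokes. I'll insert now.

move_arm --moves '[[[0,-0.002,0,0.03,0,0,0],[0,-0.004,0,0.05,0,0,0],[0,-0.007,0,0.069,0,0,0],[0,-0.007,0,0.069,0,0,0]]]'

```text
clock: 2.7
position: [0.5895, -0.0448, 0.184]
tool_rot: [-3.138, 0.718, 1.045]
force: [-0.1, 0.4, -0.1]
grip_width: 0.0
finger_force: 0.0
```

```bash
cat >> plan.py <<'E'
def arc(r,d,p0,p1,n=5):
    b=now()[:2]
    for f in np.linspace(p0,p1,n+1)[1:]: print([0]+np.round(row(*tipT(r,f,d),base=b),3).tolist(),end=",\n")
E
python3 -c "
from plan import *
show(); arc(.055,.018,42,10)"
```

```text
[-0.52  0.83  0.38  1.39  0.25  1.46 -0.8 ] tip {'r': 0.0543, 'phi': 43.5, 'd': 0.0191} tcp d -0.0116 t 2.7 F [-0.1  0.4 -0.1]
[0, -0.006, -0.005, 0.0, -0.0, -0.0, 0.0],
[0, -0.009, -0.01, -0.0, -0.0, -0.0, 0.0],
[0, -0.011, -0.016, -0.001, -0.0, -0.0, 0.0],
[0, -0.013, -0.022, -0.001, -0.0, -0.0, 0.0],
[0, -0.015, -0.028, -0.001, -0.0, -0.0, 0.0],
```

move_arm --moves '[[[0,-0.005,-0.005,0,0,0,0],[0,-0.009,-0.01,0,0,0,0],[0,-0.011,-0.016,0,0,0,0],[0,-0.013,-0.022,0,0,0,0],[0,-0.015,-0.028,0,0,0,0]]]'

```text
clock: 3.2
position: [0.5609, -0.0388, 0.1951]
tool_rot: [-3.141, 0.715, 1.045]
force: [4.1, -0.9, -0.5]
grip_width: 0.0001
finger_force: 2.1
```

```bash
cat >> plan.py <<'E'
import sys
def theta(): # wheel angle from blue spokes modulo 72 deg, side+scene
    def blue(im):
        h=cv2.cvtColor(im,cv2.COLOR_RGB2HSV);return (h[...,0]>100)&(h[...,0]<125)&(h[...,1]>130)&(h[...,2]>60)
    th=np.radians(np.arange(0,72,.5));s=0
    for n in("side","scene"):
        P=bot.camera_params(n);m=cv2.GaussianBlur(blue(bot.grab_frame(n)).astype(np.float32),(0,0),2);tot=[]
        for t in th:
            qq=np.r_[q[:3],t];X=np.array([spoke(qq,k,r) for k in range(5) for r in np.linspace(.03,.105,16)])
            u=np.round(proj(n,X,P)).astype(int);tot.append(m[u[:,1],u[:,0]].sum())
        s=s+np.array(tot);print(n,np.degrees(th[np.argmax(tot)]),round(max(tot),1),end=" ")
    print("theta mod72:",np.degrees(th[np.argmax(s)]))
E
python3 -c "
from plan import *
theta();show(); arc(.055,.018,10,-25)"
```

```text
side 25.0 19.0 scene 17.5 39.4 theta mod72: 18.5
[-0.55  0.77  0.38  1.47  0.25  1.44 -0.82] tip {'r': 0.0548, 'phi': 9.4, 'd': 0.0189} tcp d -0.0117 t 3.3 F [-0.   0.2  0.6]
[0, -0.001, -0.006, 0.001, 0.0, -0.001, 0.0],
[0, -0.001, -0.013, 0.001, 0.0, -0.001, 0.0],
[0, -0.0, -0.019, 0.001, 0.0, -0.001, 0.0],
[0, 0.002, -0.026, 0.001, 0.0, -0.001, 0.0],
[0, 0.004, -0.032, 0.002, 0.0, -0.001, 0.0],
```

The force is about 4 N and the spokes have turned about 20 to 25°, so the finger is engaged. I'll keep pushing.

move_arm --moves '[[[0,-0.001,-0.006,0.001,0,0,0],[0,-0.001,-0.013,0.001,0,0,0],[0,0,-0.019,0.001,0,0,0],[0,0.002,-0.026,0.001,0,0,0],[0,0.004,-0.032,0.001,0,0,0]]]'

```text
clock: 3.8
position: [0.5334, -0.0214, 0.191]
tool_rot: [-3.139, 0.717, 1.045]
force: [2.4, -2.7, -0.0]
grip_width: 0.0001
finger_force: 1.4
```

```bash
python3 -c "
from plan import *
theta();show(); arc(.055,.018,-25,-60)"
```

```text
side 59.99999999999999 12.0 scene 57.5 46.0 theta mod72: 57.5
[-0.59  0.75  0.38  1.54  0.24  1.43 -0.87] tip {'r': 0.0547, 'phi': -25.5, 'd': 0.0174} tcp d -0.0132 t 3.9 F [-1.1 -1.1  0.4]
[0, 0.003, -0.006, -0.0, -0.0, -0.001, 0.001],
[0, 0.007, -0.011, 0.0, -0.0, -0.001, 0.001],
[0, 0.011, -0.016, 0.001, -0.0, -0.001, 0.001],
[0, 0.016, -0.02, 0.002, -0.0, -0.001, 0.001],
[0, 0.022, -0.024, 0.003, -0.0, -0.001, 0.001],
```

move_arm --moves '[[[0,0.003,-0.006,0,0,0,0],[0,0.007,-0.011,0,0,0,0],[0,0.011,-0.016,0.001,0,0,0],[0,0.016,-0.02,0.002,0,0,0],[0,0.022,-0.024,0.002,0,0,0]]]'

```text
clock: 4.4
position: [0.5203, 0.0029, 0.175]
tool_rot: [-3.139, 0.718, 1.044]
force: [0.5, -5.7, 0.8]
grip_width: 0.0003
finger_force: 2.5
```

```bash
python3 -c "
from plan import *
theta();show(); print(row(*tipT(.055,-50,.018)),row(*tipT(.055,-50,.1)))"
```

```text
side 32.5 11.8 scene 26.0 52.0 theta mod72: 26.0
[-0.63  0.76  0.37  1.56  0.22  1.41 -0.91] tip {'r': 0.0546, 'phi': -60.1, 'd': 0.0184} tcp d -0.0122 t 4.5 F [-0.7 -0.2 -0.7]
[-0.0082, 0.0052, -0.0008, -0.0002, -0.0005, 0.0006] [0.0043, 0.0052, -0.0819, -0.0002, -0.0005, 0.0006]
```

move_arm --moves '[[[0,-0.006,0.005,0,0,0,0],[0,-0.002,0.005,-0.03,0,0,0],[0,0.003,0.005,-0.07,0,0,0],[0,0.004,0.005,-0.08,0,0,0],[0,0.004,0.005,-0.08,0,0,0]]]'

```text
clock: 5.0
position: [0.5537, 0.0494, 0.2332]
tool_rot: [-3.14, 0.716, 1.045]
force: [-0.4, -0.0, -0.2]
grip_width: 0.0001
finger_force: 0.0
```

```bash
python3 -c "
from plan import *
theta();show(); print([row(*tipT(.055,26,d)) for d in (.1,.05,.018)])"
```

```text
side 29.000000000000004 19.7 scene 23.0 53.4 theta mod72: 24.5
[-0.65  0.76  0.37  1.38  0.21  1.59 -0.89] tip {'r': 0.0553, 'phi': -48.5, 'd': 0.097} tcp d 0.0663 t 5.1 F [ 0.1 -0.5 -0.3]
[[-0.0124, 0.0655, -0.005, -0.0002, -0.0004, 0.0003], [-0.02, 0.0656, 0.0444, -0.0002, -0.0004, 0.0003], [-0.0249, 0.0656, 0.076, -0.0002, -0.0004, 0.0003]]
```

move_arm --moves '[[[0,-0.006,0.035,-0.003,0,0,0],[0,-0.012,0.065,-0.003,0,0,0],[0,-0.016,0.065,0.02,0,0,0],[0,-0.021,0.065,0.05,0,0,0],[0,-0.025,0.065,0.076,0,0,0]]]'

```text
clock: 5.6
position: [0.5727, -0.0454, 0.1902]
tool_rot: [-3.137, 0.719, 1.044]
force: [0.5, 0.2, -1.1]
grip_width: -0.0002
finger_force: 0.0
```

```bash
python3 -c "
from plan import *
theta();show(); arc(.055,.018,25,-13)"
```

```text
side 28.500000000000004 15.3 scene 23.5 37.5 theta mod72: 25.0
[-0.53  0.8   0.38  1.44  0.25  1.45 -0.81] tip {'r': 0.0556, 'phi': 24.2, 'd': 0.0145} tcp d -0.0161 t 5.7 F [ 0.8 -0.1 -0.2]
[0, -0.001, -0.006, -0.004, -0.001, 0.0, 0.0],
[0, -0.003, -0.013, -0.004, -0.001, 0.0, 0.0],
[0, -0.004, -0.02, -0.004, -0.001, 0.0, 0.0],
[0, -0.003, -0.028, -0.004, -0.001, 0.0, 0.0],
[0, -0.002, -0.035, -0.004, -0.001, 0.0, 0.0],
```

move_arm --moves '[[[0,-0.001,-0.006,-0.002,0,0,0],[0,-0.003,-0.013,-0.004,0,0,0],[0,-0.004,-0.02,-0.004,0,0,0],[0,-0.003,-0.028,-0.004,0,0,0],[0,-0.002,-0.035,-0.004,0,0,0]]]'

```text
clock: 6.2
position: [0.5449, -0.0236, 0.1966]
tool_rot: [-3.14, 0.716, 1.045]
force: [3.1, -1.5, 0.7]
grip_width: 0.0005
finger_force: 1.3
```

```bash
python3 -c "
from plan import *
theta();show(); arc(.055,.018,-13,-48)"
```

```text
side 3.5 15.7 scene 68.0 40.2 theta mod72: 68.5
[-0.58  0.75  0.38  1.5   0.24  1.44 -0.85] tip {'r': 0.0529, 'phi': -13.9, 'd': 0.0238} tcp d -0.0068 t 6.3 F [0.5 1.5 0.3]
[0, -0.001, -0.006, 0.006, -0.0, -0.001, 0.001],
[0, 0.001, -0.012, 0.006, -0.0, -0.001, 0.001],
[0, 0.005, -0.018, 0.007, -0.0, -0.001, 0.001],
[0, 0.009, -0.023, 0.007, -0.0, -0.001, 0.001],
[0, 0.014, -0.028, 0.008, -0.0, -0.001, 0.001],
```

move_arm --moves '[[[0,-0.001,-0.006,0.004,0,0,0],[0,0.001,-0.012,0.006,0,0,0],[0,0.005,-0.018,0.007,0,0,0],[0,0.009,-0.023,0.007,0,0,0],[0,0.014,-0.028,0.008,0,0,0]]]'

```text
clock: 6.8
position: [0.523, -0.0059, 0.1808]
tool_rot: [-3.139, 0.718, 1.044]
force: [2.0, -5.6, 2.1]
grip_width: -0.0001
finger_force: 2.4
```

```bash
python3 -c "
from plan import *
theta();show(); arc(.055,.018,-48,-72)"
```

```text
side 43.5 11.8 scene 35.0 52.9 theta mod72: 36.0
[-0.62  0.75  0.37  1.56  0.23  1.41 -0.9 ] tip {'r': 0.0543, 'phi': -48.6, 'd': 0.017} tcp d -0.0136 t 6.9 F [ 0.1  0.6 -0. ]
[0, 0.003, -0.003, -0.0, -0.0, -0.0, 0.001],
[0, 0.006, -0.006, 0.0, -0.0, -0.0, 0.001],
[0, 0.01, -0.008, 0.001, -0.0, -0.0, 0.001],
[0, 0.014, -0.01, 0.001, -0.0, -0.0, 0.001],
[0, 0.019, -0.012, 0.002, -0.0, -0.0, 0.001],
```

move_arm --moves '[[[0,0.003,-0.003,0,0,0,0],[0,0.006,-0.006,0,0,0,0],[0,0.01,-0.008,0.001,0,0,0],[0,0.014,-0.01,0.001,0,0,0],[0,0.019,-0.012,0.002,0,0,0]]]'

```text
clock: 7.4
position: [0.5192, 0.0111, 0.167]
tool_rot: [-3.139, 0.718, 1.044]
force: [0.4, -4.4, 2.9]
grip_width: -0.0007
finger_force: 1.9
```

```bash
python3 -c "
from plan import *
theta();show(); arc(.055,.018,-72,-82)
a=[bot.grab_frame(n)[:,:,::-1] for n in('scene','side')];print([capc(np.ascontiguousarray(x[:,:,::-1])) for x in a])
cv2.imwrite('pics/late.png',np.hstack([cv2.resize(a[0][130:350,60:280],(400,400),interpolation=cv2.INTER_CUBIC),cv2.resize(a[1][60:280,220:440],(400,400),interpolation=cv2.INTER_CUBIC)]))
for n in('scene','side'):print(n,[proj(n,wp(np.r_[q[:3],np.radians(t)],.087,0,0)).round(1).tolist() for t in(20,10,0,-10)])
"
```

```text
side 22.0 12.8 scene 14.500000000000002 50.5 theta mod72: 14.500000000000002
[-0.64  0.77  0.36  1.56  0.22  1.4  -0.92] tip {'r': 0.055, 'phi': -72.0, 'd': 0.0181} tcp d -0.0126 t 7.5 F [-0.2  0.2  0.2]
[0, 0.002, -0.001, 0.0, -0.0, -0.001, 0.001],
[0, 0.004, -0.001, 0.001, -0.0, -0.001, 0.001],
[0, 0.005, -0.002, 0.001, -0.0, -0.001, 0.001],
[0, 0.007, -0.002, 0.001, -0.0, -0.001, 0.001],
[0, 0.009, -0.002, 0.002, -0.0, -0.001, 0.001],
[[([144, 97, 14, 9, 45], [150.0, 101.6]), ([113, 108, 22, 13, 106], [123.1, 113.9])], [([341, 121, 4, 6, 18], [342.7, 123.9])]]
scene [[[142.0, 237.2]], [[137.9, 228.4]], [[135.8, 220.6]], [[135.4, 214.3]]]
side [[[340.4, 124.7]], [[346.6, 126.0]], [[352.4, 128.6]], [[357.5, 132.4]]]
```

View pics/late.png

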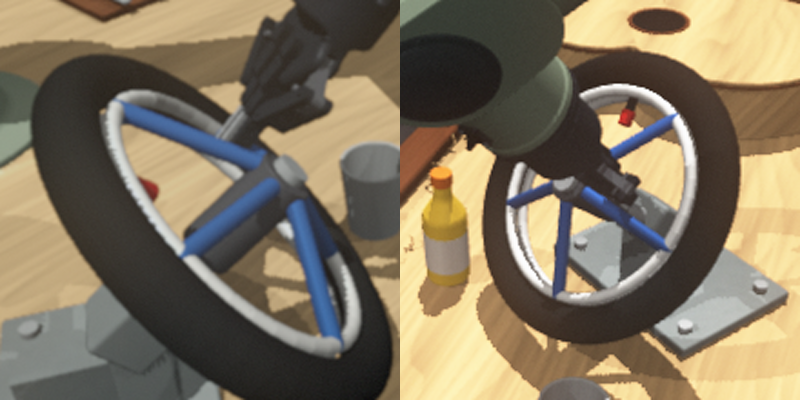

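The cap is now at about (344,124) in the side view, which gives θ≈15°. I'll finish slowly.

move_arm --moves '[[[0,0.002,-0.001,0,0,0,0],[0,0.004,-0.001,0.001,0,0,0],[0,0.006,-0.002,0.001,0,0,0],[0,0.008,-0.002,0.001,0,0,0],[0,0.01,-0.002,0.002,0,0,0]]]'

```text
clock: 8.1
position: [0.5208, 0.0177, 0.1589]
tool_rot: [-3.139, 0.717, 1.045]
force: [0.4, -1.4, 5.7]
grip_width: -0.0
finger_force: 2.2
```

```bash
cat >> plan.py <<'E'
def cap():
    im=bot.grab_frame("side").copy();c=[x for x in capc(im) if 320<x[1][0]<375 and 105<x[1][1]<150];print("cap side",c)
    P=bot.camera_params("side");t=np.arange(-30,31,.5)
    X=np.array([proj("side",wp(np.r_[q[:3],np.radians(a)],.087,0,0),P)[0] for a in t])
    if c: print("theta cap",t[np.argmin(((X-c[0][1])**2).sum(1))])
E
python3 -c "
from plan import *
cap();theta();show(); arc(.055,.018,-83,-90,3)
print(row(*tipT(.055,-75,.018)),row(*tipT(.055,-75,.11)))"
```

```text
cap side [([345, 122, 5, 7, 17], [347.2, 125.6])]
theta cap 9.5
side 9.0 12.9 scene 5.5 49.5 theta mod72: 5.5
[-0.64  0.78  0.35  1.56  0.21  1.4  -0.93] tip {'r': 0.0544, 'phi': -82.5, 'd': 0.0177} tcp d -0.013 t 8.25 F [-0.5 -0.6 -0.1]
[0, 0.002, -0.001, 0.0, -0.0, -0.001, 0.0],
[0, 0.005, -0.001, 0.0, -0.0, -0.001, 0.0],
[0, 0.007, -0.001, 0.001, -0.0, -0.001, 0.0],
[-0.0071, 0.0008, -0.0014, -0.0002, -0.0006, 0.0005] [0.007, 0.0008, -0.0923, -0.0002, -0.0006, 0.0005]
```

move_arm --moves '[[[0,0.002,-0.001,0,0,0,0],[0,0.003,-0.001,0,0,0,0],[0,0.005,-0.001,0,0,0,0],[0,0.005,-0.001,0,0,0,0]]]'

```text
clock: 8.65
position: [0.5216, 0.0219, 0.1553]
tool_rot: [-3.138, 0.717, 1.045]
force: [-0.0, -2.8, 0.6]
grip_width: 0.0002
finger_force: 0.9
```

move_arm --moves '[[[0,-0.006,0.001,0,0,0,0],[0,-0.004,0.001,-0.03,0,0,0],[0,0.003,0.001,-0.07,0,0,0],[0,0.01,0.001,-0.12,0,0,0],[0,0.01,0.001,-0.16,0,0,0]]]'

```text
clock: 9.15
position: [0.58, 0.1206, 0.271]
tool_rot: [-3.138, 0.716, 1.047]
force: [0.3, -0.5, 0.1]
grip_width: -0.0
finger_force: 0.0
```

```bash
python3 -c "
from plan import *
cap();theta();show()
a=[bot.grab_frame(n)[:,:,::-1] for n in('scene','side')]
for n,i in zip(('scene','side'),a):cv2.imwrite('pics/fin_'+n+'.png',i)
cv2.imwrite('pics/fin.png',np.hstack([cv2.resize(a[0][160:340,80:260],(400,400),interpolation=cv2.INTER_CUBIC),cv2.resize(a[1][80:260,250:430],(400,400),interpolation=cv2.INTER_CUBIC)]))
"
```

```text
cap side [([349, 125, 5, 5, 13], [350.8, 126.8])]
theta cap 3.5
side 4.5 29.1 scene 0.5 44.2 theta mod72: 1.5000000000000002
[-0.69  0.82  0.36  1.16  0.17  1.77 -0.9 ] tip {'r': 0.0562, 'phi': -72.4, 'd': 0.18} tcp d 0.1494 t 9.3 F [ 0.2 -0.9 -0.4]
```

View pics/fin.png

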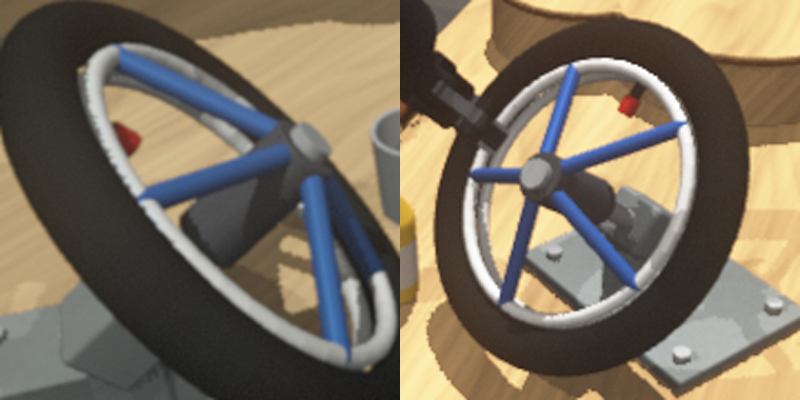

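```bash
python3 - <<'E'
from h import *
from scipy.optimize import least_squares
PS,PD=bot.camera_params("scene"),bot.camera_params("side")
D=[(np.array([[352.5,110],[380,167.5],[330,224],[282.5,195],[296.5,132.5]]),np.array([[123,207.8],[201,305],[255,305],[156,189]]),[310,208.5],[230.4,276.8],3.27),
(np.array([[327.9,110.2],[378.3,136.3],[355.8,209.2],[296.4,215.9],[282.4,158.3]]),np.array([[134.9,183.4],[144.4,248.2],[233.9,318.4]]),[352.6,126.8],None,.03)]
def res(p,caps=True):
    o=[]
    for i,(ed,es,cd,cs,_) in enumerate(D):
        q=np.r_[p[:3],p[3+i]]
        for P,n,e,c in((PD,"side",ed,cd),(PS,"scene",es,cs)):
            b=proj(n,[spoke(q,k,p[5]) for k in range(5)],P);o+=[x-b[np.argmin(((b-x)**2).sum(1))] for x in e]
            if c is not None and caps:o.append(proj(n,wp(q,.087,0,0),P)[0]-c)
    return np.array(o).ravel()
for caps in(True,False):
    r=least_squares(res,[.573,.001,-2.1,3.27,.03,.113],loss="soft_l1",args=(caps,));print(r.x.round(3),np.degrees(r.x[4]),r.cost,r.fun.round(1).reshape(-1,2).tolist())
E
```

```text
[ 0.572  0.    -2.104  3.274  0.019  0.114] 1.0700172729870736 20.414031437039238 [[0.2, -1.5], [1.6, -1.3], [0.1, 0.1], [0.2, -1.8], [0.9, -0.6], [-0.9, -0.3], [-0.1, -3.1], [1.5, 2.8], [0.3, -1.3], [2.1, 0.4], [-0.2, -2.0], [0.3, -0.7], [1.3, -1.9], [0.2, -0.7], [0.6, -1.0], [-0.1, -0.0], [-0.4, 1.4], [4.0, -1.4], [0.6, -0.5], [-0.0, 0.1]]
[ 5.720e-01  1.000e-03 -2.107e+00  3.278e+00  2.100e-02  1.150e-01] 1.1814453366673072 17.895247282652527 [[0.3, -1.5], [1.6, -1.3], [0.1, -0.1], [0.2, -2.1], [0.9, -0.7], [-0.2, -3.1], [1.4, 2.7], [0.2, -1.2], [1.9, 0.7], [0.2, -0.8], [1.3, -1.9], [0.3, -0.8], [0.6, -1.1], [-0.1, -0.2], [3.8, -1.2], [0.5, -0.4], [-0.1, 0.1]]
```

The joint fit gives θ≈1.1°, against a 7° tolerance. The gripper is clear of the wheel and the wheel is at rest, so I'm handing in.

```bash
python3 -c "
from workcell import bot
print(bot.job_done())"
```

```text
the job is handed in; nothing more can be done
None
```

I turned the wheel about 186° by pushing two spokes in turn; by my camera fit the valve is about 1° from the very top (7° allowed), with the wheel at rest and the gripper clear, and the job is handed in, but no verdict came back.

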